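# Roll a plaster mould onto its flat in the drying trough

## Task

The round plaster mould at the left end of the V-shaped drying trough stands on its round side and could roll away. Push it along the groove towards the other mould until you feel it drop onto its flat, stop pushing there, and leave it standing on its flat by itself, square across the groove. Roll it in the groove, do not lift it out, and leave the other mould and the things around alone.

Things in the scene. Friction and masses are not known exactly. Their poses are not given: they have to be found in the camera images.
- trough: Wooden drying trough fixed to the table, 84 x 400 mm, 36 mm high at its end stops (12 mm thick, inside faces at y = +-188 mm). Origin: centre of its underside, on the table; y runs along the groove, towards the end where the mould to be rolled starts; x across, z up.
- groove (a point): Middle of the groove's bottom line, 14 mm above the table; axes as the trough's. The groove is a V, its two rubber-lined faces slope 30 degrees and grip; its upper edges are 33 mm above the table and 33 mm to each side.
- mould: The mould to be rolled: white plaster disc, 90 mm across, 40 mm thick, on edge in the groove; steel bush, 24 mm across, stands out 4 mm on each face; 0.65 to 1 kg. One flat, cut 8 mm deep, 48 mm long, across its rim. Origin: centre of the disc; x its axis. Its axes turn as it rolls, but the flat's angle to them is different each time.
- mould_center (a point): Same point, the disc's centre: 68 mm above the table on the round, 60 mm on the flat. It starts 120 to 140 mm to +y of the trough's origin; the flat comes down after about 50 to 145 mm of travel to -y. There is no room for a second turn; a mould pushed too far can be rolled back to +y.
- mould_bush (a point): End of the mould's bush, 24 mm along its x from the centre. The plaster is slick to fingers (friction about 0.2): pushed level from behind near the height of the centre it rolls, at about 1 N. Reaching the flat it drops forward by itself, away from the pusher, some 20 mm; then it takes some 5 N to tip it on over the flat or twist it in the groove.
- mould_seated: A mould of the same size that already stands on its flat near the -y end of the trough. Origin: the centre of the disc, 137 mm from the trough's origin towards -y. To be left alone.
- slip_jar: White open plastic jar, 90 mm across and 98 mm high, on the table beyond the trough; origin at the centre of its underside. To be left alone.
- needle_tool: Thin needle tool with aluminium handle, 8 x 148 x 8 mm, on the table between the trough and the robot; origin at the middle of its underside. To be left alone.

How it is judged:
By the outcome, as a careful person would: the job done as asked, in the order asked, and still so for the second after the job is handed in, with the robot touching nothing.
It also fails if it takes over 35 s, if anything falls off the work surface, if the arm or the gripper's body presses on something with over 40 N, if the wrist force passes 120 N, or if a joint passes its speed limit or range.

## Robot

A 7-joint arm with a two-finger parallel gripper is mounted at the origin on a cart in front of the work surface, level with it; the furniture and walls round the work are solid. World frame = base frame: x ahead of the robot, y to its left, z up, the work surface at z = 0. Lengths are in m, angles in rad, forces in N, time in s.
With the tool pointing down it reaches from about 0.4 to 0.85 m from the base axis. Payload 10.4 kg.
Tool frame: the origin (TCP) lies on the centre line of the jaws, within the pads' length; the fingertips stand 11 mm ahead of it and the grasp point (between the pads) lies 8 mm behind it; z points along the fingers, y is the line along which they close (so a half turn about z gives the same grasp; the last joint's range is limited). The gripper opens to 87 mm and grips with 3 to 60 N. Pads are 19 mm wide; open, the fingers measure 117 mm over their backs; the gripper's body (75 mm by 190 mm) begins 51 mm behind the grasp point.
Start: joints at [-1.276, 0.332, -0.065, 1.46, 0.022, 1.35, -0.088], TCP at [0.195, 0.594, 0.234] pointing down, gripper open.
Joint ranges: [-2.6, 2.6], [-0.5, 2.12], [-1.47, 1.34], [0.16, 2.42], [-1.27, 4.41], [0.06, 2.06], [-2.6, 2.6]. Speed limits (rad/s): [2.22, 2.22, 2.79, 2.79, 3.14, 3.14, 3.14].

## Interface

Orientations are given as a unit quaternion [x, y, z, w].
In Python, from bench import r gives the robot as it stands.
- The arm moves only by the shell command python3 -m pendant 'ROWS' [OPENING] [FORCE]. ROWS is JSON, a list of rows, each a list of 4 numbers: the shift along the tool's x, y, z in m, then the turn about the tool's z in rad. A call has 1 to 8 rows; each row shifts and turns the commanded pose from where the row before left it, along the tool's axes as they then stand; what a row does not reach is not made up. A row lasts 1/12 s, in which the tool goes at most 41.7 mm and 7.16 degrees, less where a joint would pass 70% of its speed; a pose out of reach is approached as far as the arm can. A call with a gripper value outside its range is refused whole. OPENING is the opening, from 0 (shut) to 1 (fully open), set as the call begins (- or left out, the last holds). The fingers move at their own pace and stop on an object; FORCE is the grip in N (left out, the last holds). Time passes only in rows, so rows that do not move let the fingers close. It gives the time, the measured TCP pose, the force, the opening and the grip force at its end, in the units of the state.
- r.read_state(): the state, without advancing time (a new reading comes with each control period).
- r.camera(name): name is "scene" or "side" or "wrist"; returns a dict with "img" (480x640x3 uint8, red, green, blue), "camera_matrix" (3x3 intrinsics, pixels), "xyz" and "attitude" of the camera in the world. Camera axes: x right, y down, z forward; pixel columns grow to the right and rows downward; lengths in m; the calibration is good to about 2 mm. A picture is of the moment at which its call begins. There is no depth.
- r.close_job(): hands the job in; it is judged then, once.
Trained networks look in the newest picture that a camera, given by its name, has taken for a name from the list of things; names that differ only in an ending like _2 or _b are one class to them, and where a whole thing is asked for, a point or a joint stands for the part that bears it (a point fixed in the world has none). Each returns a list of dicts, best first, with "score" (0 to 1); they miss things now and then, are a little off and sometimes report something else, mostly with a low value. They report only what shows in the picture. A call takes as long as a camera call.
- r.outline_of(thing, camera): "mask" (480x640 bool, what is visible of it) and "bbox" ([centre column, centre row, width, height] in pixels, round what is visible of it).
The state is a dict: "time": time; "joint_positions": joint angles; "joint_vel": joint speeds; "joint_torque": joint torques, N m; "ee_pos": TCP position; "eef_rot": TCP orientation; "ft_force": force on the tool from outside, world axes, zero at the start; "torque": the same for the moment, N m; "width": finger opening in m; "grip_force": force on a finger pad.
Only numpy, scipy, OpenCV 4.12 (cv2) and the standard library are available. Lean on these libraries where they do the work, as an engineer would, in place of code of your own. Each camera call takes 0.05 s, during which the arm holds its last target. There are 200 camera calls.

## Working session

There is one attempt and no reset: what is moved stays moved. The work goes in short steps, Python scripts to look and compute and a shell command to move; the robot and the scene stay as the last step left them, time stands still between calls to the robot, and variables do not carry over. Pictures are saved under pics/ and viewed, at most 10 in all, crops included, and the job is handed in when it is done.

```bash
mkdir -p pics
cat > h.py <<'E'
from bench import r
import numpy as np, cv2
from scipy.spatial.transform import Rotation as R
def cam(n):
    c=r.camera(n); a=np.array(c["attitude"],float)
    Rm=a if a.shape==(3,3) else R.from_quat(a).as_matrix()
    return c["img"],np.array(c["camera_matrix"]),np.array(c["xyz"]),Rm
def ray(c,u,v,z):
    d=c[3]@np.linalg.inv(c[1])@[u,v,1]; return c[2]+d*(z-c[2][2])/d[2]
def proj(c,p):
    q=c[1]@(c[3].T@(np.array(p)-c[2])); return q[:2]/q[2]
def save(c,f): cv2.imwrite("pics/"+f,c[0][:,:,::-1])
E
python3 - <<'E'
from h import *
ims=[]
for n in ["scene","side"]:
    c=cam(n); save(c,n+"1.png"); print(n,c[2].round(3),c[3].round(3).tolist(),c[1][0,0])
    for t in ["trough","mould","mould_bush","slip_jar","needle_tool"]:
        for o in r.outline_of(t,n)[:3]:
            u,v=o["bbox"][:2]; print(t,round(o["score"],2),np.round(o["bbox"]),ray(c,u,v,0.06).round(3))
s=r.read_state(); print(s["ee_pos"],s["eef_rot"],s["ft_force"],s["time"],R.from_quat(s["eef_rot"]).as_matrix().round(2).tolist())
E
```

```text
scene [ 0.074 -0.713  0.723] [[0.742, -0.455, 0.492], [-0.67, -0.511, 0.538], [0.006, -0.729, -0.685]] 615.5682803661165
trough 0.71 [354. 282. 218. 154.] [ 0.518 -0.287  0.06 ]
mould 0.61 [284. 206.  51.  57.] [ 0.55  -0.085  0.06 ]
mould_bush 0.79 [287. 206.  50.  52.] [ 0.552 -0.089  0.06 ]
slip_jar 0.73 [403. 188.  56.  70.] [ 0.733 -0.185  0.06 ]
needle_tool 0.49 [211. 300.  39.  43.] [ 0.342 -0.177  0.06 ]
side [ 0.157 -0.9    0.39 ] [[0.872, -0.16, 0.463], [-0.49, -0.31, 0.815], [0.013, -0.937, -0.349]] 511.01038806989055
trough 0.67 [338. 296. 176. 116.] [ 0.503 -0.358  0.06 ]
mould 0.57 [284. 231.  42.  52.] [ 0.553 -0.08   0.06 ]
mould_bush 0.83 [284. 231.  38.  48.] [ 0.554 -0.08   0.06 ]
slip_jar 0.63 [395. 237.  50.  61.] [ 0.722 -0.202  0.06 ]
needle_tool 0.55 [196. 290.  14.  24.] [ 0.333 -0.246  0.06 ]
[0.1952752  0.59371237 0.2335694 ] [ 1.58227965e-01  9.87402608e-01  2.19566396e-05 -7.99147812e-06] [ 0.49784845 -0.3959838  -0.3110116 ] 0.6 [[-0.95, 0.31, -0.0], [0.31, 0.95, 0.0], [0.0, 0.0, -1.0]]
```

Run:
```python
import cv2
a=cv2.imread("pics/scene1.png")[150:390,180:500]; cv2.imwrite("pics/crop1.png",cv2.resize(a,(800,600),interpolation=cv2.INTER_CUBIC))
```

```text
(no output)
```

View pics/crop1.png

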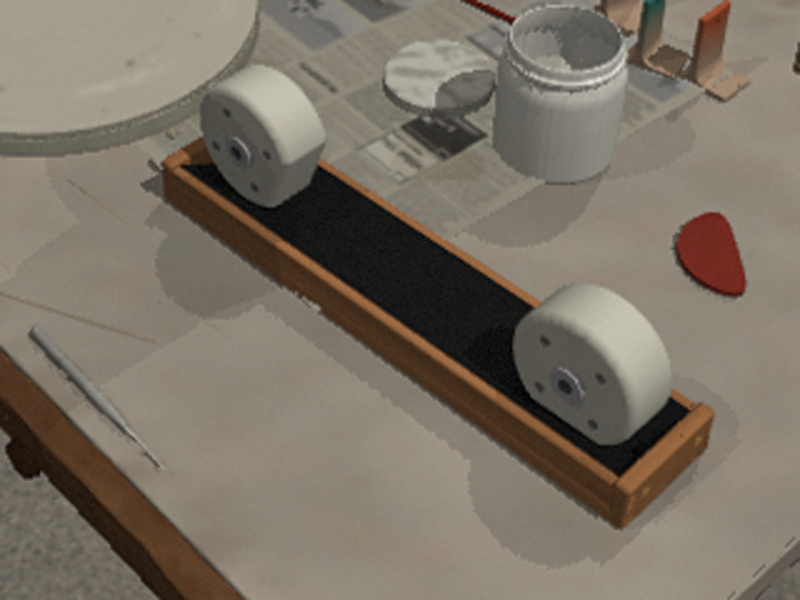

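Run:
```python
from h import *
c=cam("scene")
P=lambda x,y,z: ray(c,180+x/2.5-.3,150+y/2.5-.3,z)
for n,x,y,z in [("L-near",163,172,.036),("L-far",205,142,.036),("R-near",622,488,.036),("R-far",711,407,.036),("bushL",236,149,.068),("bushR",566,384,.060),
  ("wheel edge",240,60,.0),("wheel edge bottom",130,150,0.0),("wheel hi",240,60,.06)]: print(n,P(x,y,z).round(3))
A,B,C,D=[P(*q,.036) for q in [(163,172),(205,142),(622,488),(711,407)]]
ax=(A-C)[:2];print("len",np.linalg.norm(ax),np.linalg.norm((B-D)[:2]),"w",np.linalg.norm((C-D)[:2]),np.linalg.norm((A-B)[:2]),"dir",np.degrees(np.arctan2(ax[1],ax[0])),np.degrees(np.arctan2(*(B-D)[1::-1])))
print("mid",(A+B+C+D)/4)
```

```text
L-near [ 0.496 -0.044  0.036]
L-far [ 0.537 -0.038  0.036]
R-near [ 0.528 -0.425  0.036]
R-far [ 0.61  -0.421  0.036]
bushL [ 0.526 -0.089  0.068]
bushR [ 0.543 -0.366  0.06 ]
wheel edge [0.641 0.057 0.   ]
wheel edge bottom [0.515 0.026 0.   ]
wheel hi [ 0.594 -0.007  0.06 ]
len 0.3821206843787098 0.38994140909929687 w 0.08249986916434998 0.04073474506420763 dir 94.71659196279793 100.8707049890078
mid [ 0.54273269 -0.23233616  0.036     ]
```

View pics/side1.png

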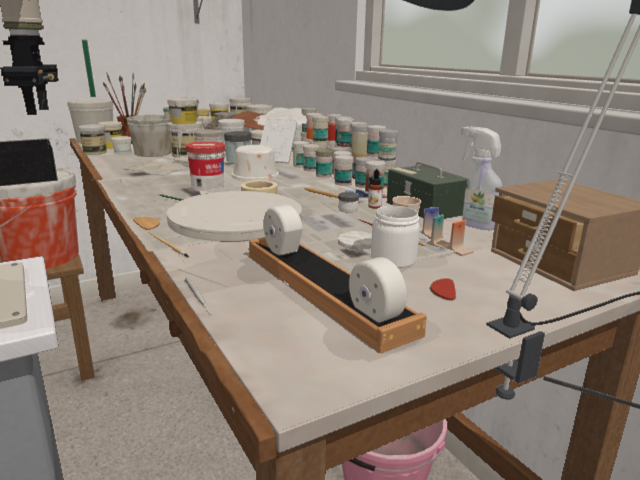

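The scene shows the mould to roll at about (284,206) in the scene camera with its flat facing forward, the seated mould at about (406,303), and a low wheel-head disc behind the trough's left end. I'll turn the tool square to the trough (about 94° heading) and shut the fingers.

```bash
python3 -m pendant '[[0,0,0,0.118],[0,0,0,0.118],[0,0,0,0.118],[0,0,0,0.118],[0,0,0,0.118],[0,0,0,0.118],[0,0,0,0.118],[0,0,0,0.118]]' 0 10
python3 -m pendant '[[0,0,0,0.118],[0,0,0,0.118],[-0.033,0.016,0,0],[-0.033,0.016,0,0],[-0.033,0.016,0,0],[-0.033,0.016,0,0],[-0.033,0.016,0,0],[-0.033,0.016,0,0]]'
python3 -m pendant '[[-0.033,0.016,0,0],[-0.033,0.016,0,0],[-0.033,0.016,0,0],[-0.033,0.016,0,0],[-0.033,0.016,0,0],[-0.033,0.016,0,0],[-0.033,0.016,0,0],[-0.033,0.016,0,0]]'
```

```text
time: 1.32
ee_pos: [0.1953, 0.5937, 0.2336]
eef_rot: [0.592, 0.806, 0.0, -0.0]
ft_force: [-0.2, 1.2, 0.2]
width: 0.0418
grip_force: 0.0
time: 1.98
ee_pos: [0.3061, 0.4016, 0.2337]
eef_rot: [0.681, 0.732, 0.0, -0.0]
ft_force: [1.1, 1.2, 0.0]
width: 0.0009
grip_force: 0.0
time: 2.65
ee_pos: [0.453, 0.1476, 0.2339]
eef_rot: [0.681, 0.732, 0.001, -0.0]
ft_force: [1.3, 0.4, -0.7]
width: 0.0
grip_force: 0.0
```

```bash
python3 -m pendant '[[-0.03,0.014,0,0],[-0.03,0.014,0,0],[-0.03,0.014,0,0],[-0.03,0.014,0,0],[-0.03,0.014,0,0],[-0.02,0.01,0,0],[0,0,0,0],[0,0,0,0]]'
python3 - <<'E'
from h import *
im=[]
for n in ["wrist","scene"]:
    c=cam(n); print(n,c[2].round(3),c[3].round(3).tolist()); im.append(c[0])
    for t in ["trough","mould","mould_bush"]:
        for o in r.outline_of(t,n)[:3]:
            u,v=o["bbox"][:2]; print(t,round(o["score"],2),np.round(o["bbox"]),ray(c,u,v,0.068).round(3))
b=cv2.resize(im[1][130:390,160:480],(640,520))
cv2.imwrite("pics/w2.png",im[0][:,:,::-1]);cv2.imwrite("pics/s2.png",b[:,:,::-1])
E
```

```text
time: 3.32
ee_pos: [0.5448, -0.0157, 0.2334]
eef_rot: [0.682, 0.732, -0.0, 0.0]
ft_force: [0.1, 1.4, -0.8]
width: 0.0006
grip_force: 0.0
wrist [0.539 0.065 0.385] [[0.998, 0.067, 0.021], [0.07, -0.953, -0.293], [0.0, 0.294, -0.956]]
trough 0.6 [319. 318.  94. 199.] [ 0.549 -0.103  0.068]
mould 0.93 [319. 291.  54.  76.] [ 0.547 -0.077  0.068]
mould_bush 0.61 [321. 288.  57.  71.] [ 0.548 -0.074  0.068]
scene [ 0.074 -0.713  0.723] [[0.742, -0.455, 0.492], [-0.67, -0.511, 0.538], [0.006, -0.729, -0.685]]
trough 0.53 [283. 205.  49.  57.] [ 0.544 -0.09   0.068]
mould 0.87 [284. 205.  45.  53.] [ 0.545 -0.092  0.068]
mould_bush 0.71 [283. 206.  48.  57.] [ 0.541 -0.093  0.068]
```

View pics/w2.png

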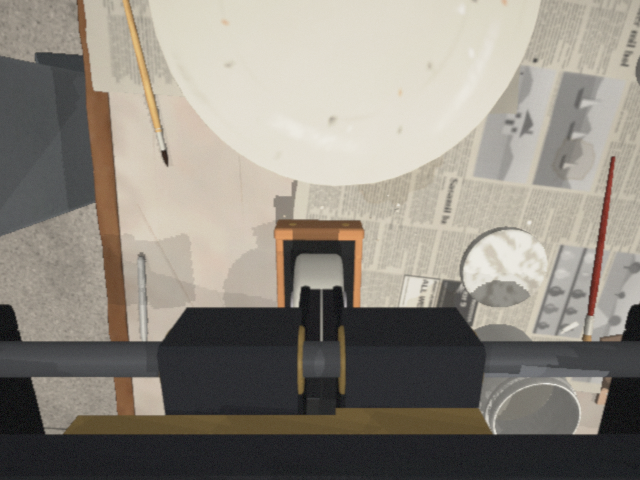

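View pics/s2.png

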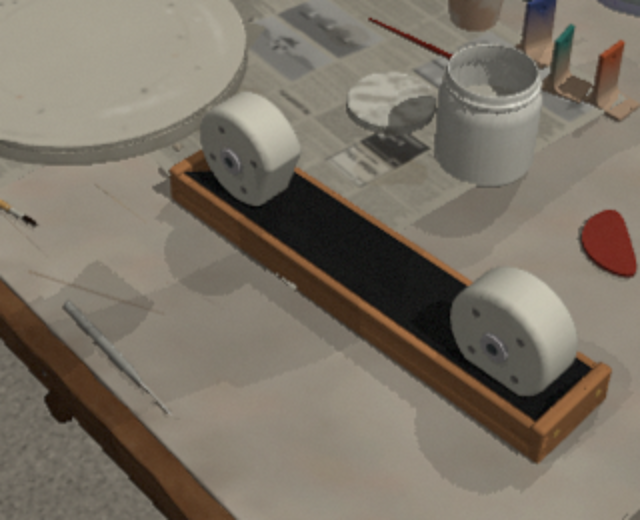

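The wrist view shows the trough's end stop at (275–362, 222) and the mould's rear rim at about (318, 254), lined up with the shut fingers; the scene view is unchanged. Checking positions from these pixels.

Run:
```python
from h import *
c=cam("wrist")
for u,v,z in [(275,222,.036),(362,222,.036),(275,305,.036),(363,305,.036),(297,280,.1),(343,280,.1)]: print(u,v,ray(c,u,v,z).round(4))
T=np.array([-.073,.997,0]); X=np.array([.997,.073,0])
for o in (np.array([.556,-.227,0]),): print(o+.2*T)
m=np.array([.549,-.09,.068])
for z in (.068,.09): print("rear rim",z,proj(c,m+T*.045+[0,0,0]), proj(c,m+T*np.sqrt(.045**2-.022**2)+[0,0,.022]))
print(proj(c,[0.545,-.016,.234]))
s=cam("scene");print(proj(s,[.545,-.016,.234]),proj(s,[.545,-.016,.3]))
```

```text
275 222 [ 0.503  -0.0233  0.036 ]
362 222 [ 0.5823 -0.0174  0.036 ]
275 305 [ 0.5063 -0.1066  0.036 ]
363 305 [ 0.592  -0.1003  0.036 ]
297 280 [ 0.5285 -0.0521  0.1   ]
343 280 [ 0.5643 -0.0495  0.1   ]
[ 0.5414 -0.0276  0.    ]
rear rim 0.068 [319.76969166 259.44877597] [319.69986475 275.29372291]
rear rim 0.09 [319.76969166 259.44877597] [319.69986475 275.29372291]
[322.07187122 324.4280147 ]
[248.41547638  98.17637178] [244.71247204  58.08962293]
```

```bash
python3 -m pendant '[[0.01,-0.001,0.03,0],[0,0,0.035,0],[0,0,0.035,0],[0,0,0.035,0],[0,0,0.025,0],[0,0,0.01,0],[0,0,0,0],[0,0,0,0]]'
python3 -m pendant '[[-0.005,0,0,0],[-0.005,0,0,0],[-0.004,0,0,0],[0,0,0,0]]'
```

```text
time: 4.48
ee_pos: [0.5434, -0.0046, 0.0644]
eef_rot: [0.681, 0.732, 0.0, 0.0]
ft_force: [0.3, -0.2, 0.4]
width: 0.0007
grip_force: 0.0
time: 4.82
ee_pos: [0.5444, -0.0199, 0.0645]
eef_rot: [0.681, 0.732, 0.001, 0.001]
ft_force: [-0.9, 0.2, -0.7]
width: 0.0005
grip_force: 0.0
```

```bash
python3 -m pendant '[[-0.004,0,0,0],[-0.004,0,0,0],[-0.004,0,0,0],[-0.004,0,0,0],[-0.004,0,0,0],[-0.004,0,0,0],[-0.004,0,0,0],[0,0,0,0]]'
cat > look.py <<'E'
from h import *
import sys
for n in ["scene","side"]:
    c=cam(n)
    for o in r.outline_of("mould",n)[:2]:
        u,v,w,h=o["bbox"]; print(n,round(o["score"],2),np.round(o["bbox"],1),ray(c,u,v,.065).round(3))
    if len(sys.argv)>1:
        i=cv2.resize(c[0][130:350,180:460],(760,597),interpolation=cv2.INTER_CUBIC) if n=="scene" else None
        if i is not None: cv2.imwrite("pics/"+sys.argv[1],i[:,:,::-1])
s=r.read_state();print(s["time"],s["ee_pos"],np.round(s["ft_force"],1))
E
python3 look.py p3.png
```

```text
time: 5.48
ee_pos: [0.5459, -0.0476, 0.0635]
eef_rot: [0.681, 0.732, -0.0, 0.0]
ft_force: [-0.2, -0.5, 0.5]
width: 0.0007
grip_force: 0.0
scene 0.89 [292.4 210.1  48.5  58. ] [ 0.549 -0.108  0.065]
side 0.79 [287.1 234.4  44.2  50.6] [ 0.545 -0.112  0.065]
side 0.72 [338.2 294.6 170.7 115.8] [ 0.501 -0.361  0.065]
5.6833 [ 0.54586467 -0.04619542  0.06345084] [ 0.5 -0.7 -1. ]
```

View pics/p3.png

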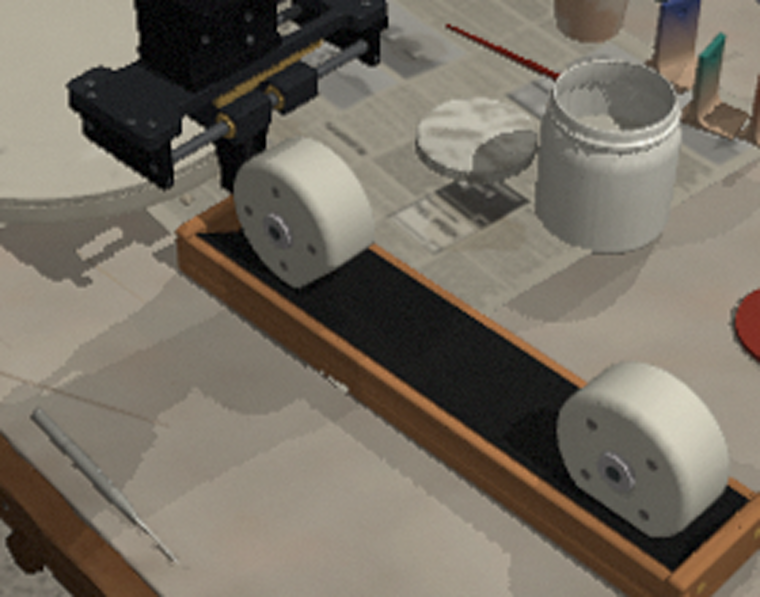

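The mould has rolled some 20 mm with the finger behind it (disc at about (300,212) in the crop), still on its round. Pushing on in small steps.

```bash
python3 -m pendant '[[-0.004,0,0,0],[-0.004,0,0,0],[-0.004,0,0,0],[-0.004,0,0,0],[0,0,0,0]]'; python3 look.py
```

```text
time: 6.1
ee_pos: [0.5471, -0.0638, 0.0636]
eef_rot: [0.681, 0.732, -0.0, 0.0]
ft_force: [-0.9, -0.4, 0.5]
width: 0.0003
grip_force: 0.0
scene 0.62 [301.1 218.9  47.5  53.8] [ 0.546 -0.134  0.065]
side 0.97 [299.2 241.7  47.9  55.3] [ 0.547 -0.155  0.065]
6.3 [ 0.54703459 -0.0622622   0.06346851] [ 0.6  0.5 -0.6]
```

```bash
python3 -m pendant '[[-0.003,0,0,0],[-0.003,0,0,0],[0,0,0,0]]'; python3 look.py p4.png
```

```text
time: 6.55
ee_pos: [0.5475, -0.0691, 0.0636]
eef_rot: [0.681, 0.732, -0.0, 0.0]
ft_force: [-0.4, -0.2, 0.0]
width: 0.0004
grip_force: 0.0
scene 0.79 [306.5 223.6  54.4  57.5] [ 0.545 -0.148  0.065]
side 0.76 [296.3 242.9  45.8  55.1] [ 0.54  -0.158  0.065]
6.75 [ 0.54753646 -0.06825767  0.06350882] [ 0.1  1.1 -0.1]
```

View pics/p4.png

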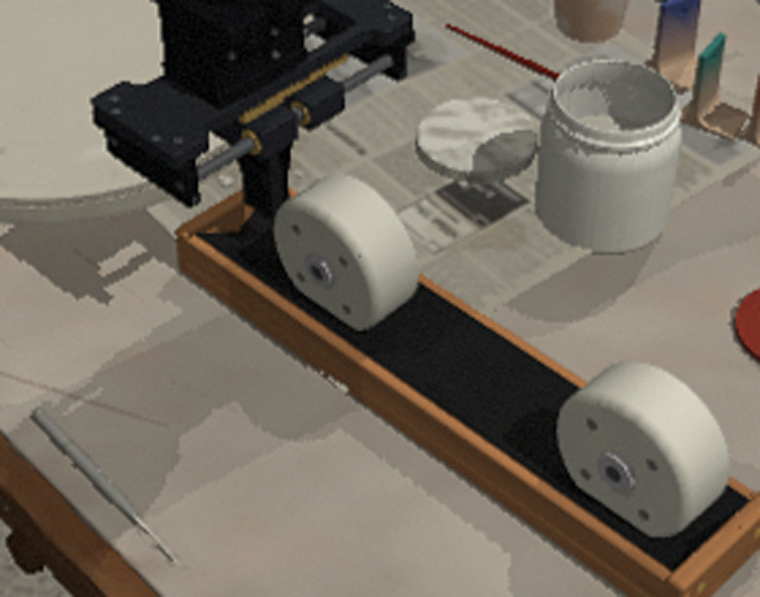

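The disc has dropped: it sits at about (345,255) in the crop, some 20 mm ahead of the finger, with its holes and bottom edge like the seated mould's. Backing away and checking.

```bash
python3 -m pendant '[[0.01,0,0,0],[0.02,0,0,0],[0.02,0,0,0],[0,0,-0.03,0],[0,0,-0.03,0],[0,0,-0.03,0],[0,0,-0.03,0],[0,0,0,0]]'
python3 - <<'E'
from h import *
w=cam("wrist");s=cam("scene");d=cam("side")
f=lambda i,a,b,c,e:cv2.resize(i[0][a:b,c:e],(400,300),interpolation=cv2.INTER_CUBIC)
im=np.vstack([np.hstack([f(w,0,480,0,640),f(w,210,360,220,420)]),np.hstack([f(s,170,350,220,460),f(d,190,340,250,450)])])
cv2.imwrite("pics/p5.png",im[:,:,::-1])
E
python3 look.py
```

```text
time: 7.42
ee_pos: [0.5465, -0.0177, 0.1891]
eef_rot: [0.681, 0.733, 0.003, 0.002]
ft_force: [1.7, 0.5, -0.4]
width: 0.0008
grip_force: 0.0
side 0.58 [295.9 241.9  45.2  52.8] [ 0.542 -0.154  0.065]
7.7667 [ 0.54324983 -0.01830577  0.1824135 ] [-0.3 -0.6 -0.7]
```

View pics/p5.png

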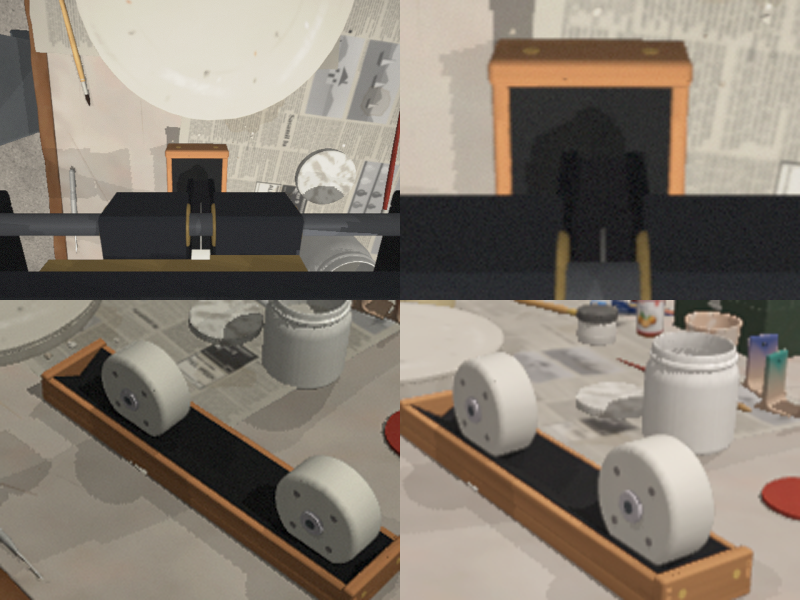

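The last views show the rolled mould standing free on its flat, parallel to the seated one, with the gripper clear and nothing else disturbed.

```bash
python3 -c "from bench import r; print(r.close_job())"
```

```text
the job is handed in; nothing more can be done
None
```

I rolled the mould along the groove until it dropped onto its flat, then backed the gripper off. In the last pictures it stands by itself, looks square across the groove, and the other mould and nearby things are undisturbed. I knew it had dropped from the camera, because it jumped about 20 mm ahead of the finger; the push force was too small to feel. The job is handed in.

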